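# Complete the torch kit and hold the carrier up, level

### The job

Take the wider of the two ceramic gas cups out of the three-compartment parts bin and stand it upright, the same way up, in the empty pocket of the kit carrier, and let go of it; leave the other two parts in their compartments and the flux tin and steel block where they are. Then lift the carrier by its handle about 12 cm clear of the bench, keeping it level so that both kit parts stay in their pockets. Finish while still holding it there, steady and level, carried by the gripper alone; do not put it down.

Things in the scene. Friction and masses are not known exactly. Their poses are not given: they have to be found in the camera images.
- parts_bin: grey open bin fixed on the bench, 90 (its x) x 250 (its y) x 18 mm high, walls 4 mm, inner floor 4 mm above the bench. Two cross walls make three compartments in a row along its y, about 80 mm long and 82 mm wide inside, centred about 82 mm apart (y = -82, 0, +82 mm). Origin: centre of the underside. z up
- wide_cup: the wider ceramic gas cup (nozzle), a hollow-looking pink-brown tube standing in any one compartment, 46 mm tall, 24 mm across its lower half and narrower above (about 18 mm across at the top). Solid to the touch, 22 g. Origin: centre of its underside, z up along its axis
- narrow_cup: the narrower ceramic gas cup, same shape, height and material, only 17 mm across at its widest, standing in another compartment; leave it there. Origin: centre of its underside
- bolt: M12 bolt standing on its head in the third compartment, 50 mm tall, head 18 x 20 mm; leave it there. Origin: centre of its underside
- carrier: loose kit carrier of dark steel sheet, about 0.45 kg: a base plate 90 (its x) x 230 (its y) x 6 mm with a square pocket at each end and a handle in the middle. Pockets at y = +85 mm (empty) and y = -85 mm (holds the collet body): 40 x 40 mm inside, walls 4 mm thick, floor 6 mm and wall tops 16 mm above the underside (10 mm deep). Origin: centre of the underside, z up
- handle (a point): centre of the carrier's black grip bar, 76 mm above the carrier's underside, over its middle. The bar is 18 mm wide (carrier x), 50 mm long (carrier y) and 24 mm high with flat sides, on two thin posts, 58 mm free below it. Grip it across the 18 mm width. Turns with the carrier
- empty_pocket (a point): centre of the floor of the carrier's empty pocket, 6 mm above the carrier's underside, at carrier y = +85 mm. Turns with the carrier
- full_pocket (a point): centre of the floor of the carrier's other pocket, at carrier y = -85 mm
- collet: brass collet body, 12 mm across and 36 mm tall, standing loose in the carrier's other pocket; it stays there. Origin: centre of its underside
- flux_tin: round tin with a green lid, 58 mm across, 28 mm high, a bystander standing loose beyond the bin. Origin: centre of its underside
- steel_block: milled steel block, 45 x 75 x 22 mm, with a hole, a loose bystander to the right of the bin. Origin: centre of its underside
There are look-alikes about, which are no part of the job. Leave any red look-alike of the wide_cup alone.

How it is judged:
On the way:
1. the wide gas cup stands upright in the empty pocket of the carrier on the bench, let go of (distance between wide_cup and empty_pocket below 0.016 m and angle between wide_cup's own z axis and vertical below 0.2 rad and contact force between the fingers and wide_cup below 0.2 N and height (world z) of carrier below 0.006 m), for 0.2 s.
At the end, for the whole second after the job is handed in: Carrier gripped by the fingers, nothing else carrying it, underside 80-200 mm above the bench, tilt under 0.1 rad, still; wide cup let go, upright, within 16 mm of its pocket floor's centre; collet body within 30 mm of its pocket's; narrow cup and bolt within 55 mm of their starts (height (world z) of carrier between 0.08 and 0.2 m and angle between carrier's own z axis and vertical below 0.1 rad and linear speed of carrier below 0.03 m/s and angular speed of carrier below 0.15 rad/s and contact force between the fingers and carrier above 2 N and contact force between carrier and parts_bin below 0.1 N and contact force between carrier and flux_tin below 0.1 N and contact force between carrier and steel_block below 0.1 N and contact force between carrier and narrow_cup below 0.1 N and contact force between carrier and bolt below 0.1 N and distance between wide_cup and empty_pocket below 0.016 m and angle between wide_cup's own z axis and vertical below 0.2 rad and contact force between the fingers and wide_cup below 0.2 N and distance between collet and full_pocket below 0.03 m and contact force between the fingers and collet below 0.2 N and distance of each of narrow_cup, bolt from where it was at the start of the episode below 0.055 m); the arm keeps its last pose, push and grip.
It fails at once if the carrier tilted by more than 0.35 rad (angle between carrier's own z axis and vertical above 0.35 rad).
It fails at once if the narrow cup or the bolt taken from its compartment (moved more than 55 mm) (distance of any of narrow_cup, bolt from where it was at the start of the episode above 0.055 m).
It fails at once if the flux tin or steel block moved more than 40 mm (distance of any of flux_tin, steel_block from where it was at the start of the episode above 0.04 m).
It also fails if it takes over 58 s, if anything falls off the work surface, if the arm or the gripper's body presses on something with over 40 N, if the wrist force passes 120 N, or if a joint passes its speed limit or range.

### The arm

A 7-joint arm with a two-finger parallel gripper is mounted at the origin on a cart in front of the work surface, level with it; the furniture and walls round the work are solid. World frame = base frame: x ahead of the robot, y to its left, z up, the work surface at z = 0. Lengths are in m, angles in rad, forces in N, time in s.
With the tool pointing down it reaches from about 0.425 to 0.925 m from the base axis. Payload 6.8 kg.
Tool frame: the origin (TCP) lies midway between the tips of the shut fingers; the grasp point (between the pads) lies 19 mm behind it; x points along the fingers, z is the direction in which the jaws open and shut, and the axes are right-handed (so a half turn about x gives the same grasp; the last joint's range is limited). The gripper opens to 85 mm and grips with 20 to 120 N. Pads are 22 mm wide; open, the fingers measure 114 mm over their backs; the gripper's body (76 mm by 85 mm) begins 54 mm behind the grasp point. The pads swing forward as they close: fully open they stand 13 mm farther back than shut.
Start: joints at [-1.319, 0.477, 0.022, 1.555, -0.011, 1.109, -0.083], TCP at [0.238, 0.632, 0.231] pointing down, gripper open.
Joint ranges: [-2.96, 2.96], [-0.34, 2.1], [-1.41, 1.46], [0.24, 2.44], [-1.37, 4.51], [0.17, 1.92], [-2.96, 2.96]. Speed limits (rad/s): [2.39, 2.39, 3.14, 3.14, 3.14, 3.14, 3.14].

### API

Orientations are given as a rotation vector (axis times angle).
In Python, from cell import arm, eyes, workorder gives the robot as it stands. The module is installed in compiled form; this text tells all that it offers.
- The arm moves only by the tool send_rows, never from a script. Its argument "rows" is a list of rows, each a list of 3 entries, a list of its own where there are three numbers: the opening, from -1 (shut) to 1 (fully open), so that 0 is half open, then the shift along the tool's x, y, z in units of 25 mm (1.0 is 25 mm), then the turn, a rotation vector about the tool's x, y, z in units of 5 degrees (1.0 is 5 degrees). A call has 1 to 12 rows; each row is the pose to reach, as a shift and turn from the pose commanded when the call began, along the tool's axes at that moment; what a row does not reach only later rows make up. A row lasts 1/10 s, in which the tool goes at most 50 mm and 8.59 degrees, less where a joint would pass 70% of its speed; a pose out of reach is approached as far as the arm can. A call with a gripper value outside its range is refused whole. The fingers move at their own pace and stop on an object; "newtons" is the grip in N (left out, the last holds). Time passes only in rows, so rows that repeat a pose let the fingers close. It gives the time, the measured TCP pose, the force and the opening at its end, in the units of the state.
- arm.get_state(): the state, without advancing time (a new reading comes with each control period).
- eyes.read_camera(name): name is "scene" or "top" or "wrist"; returns a dict with "image" (400x640x3 uint8, red, green, blue), "depth" (400x640 float32, m along the optical axis (not along the pixel's ray), 0 where there is no reading), "K" (3x3 intrinsics, pixels), "rvec" (rotation vector, rad) and "tvec" (3), from world to camera coordinates, as OpenCV has them. Camera axes: x right, y down, z forward; pixel columns grow to the right and rows downward; lengths in m; the calibration is good to about 2 mm. A picture is of the moment at which its call begins.
- workorder.hand_in(): hands the job in, once; it reports no verdict.
Trained networks look in a picture, given as the dict that the camera call returned (one of the last four; its "shot" number tells which), for a name from the list of things; names that differ only in an ending like _2 or _b are one class to them, and where a whole thing is asked for, a point or a joint stands for the part that bears it (a point fixed in the world has none). Each returns a list of dicts, best first, with "confidence" (0 to 1); they miss things now and then, are a little off and sometimes report something else, mostly with a low value. They report only what shows in the picture. A call takes as long as a camera call. They do not tell look-alikes from the thing itself.
- eyes.spot_in(picture, label): "rect" ([left, top, width, height] in pixels, round what is visible of it).
- eyes.masks_of(picture, label): "pixels" (400x640 bool, what is visible of it) and "rect" ([left, top, width, height] in pixels, round what is visible of it).
- eyes.spot_point(picture, label): "xy" ([column, row] in pixels: a listed point, or the origin of a listed thing).
The state is a dict: "clock": time; "joints": joint angles; "qd": joint speeds; "tau": joint torques, N m; "ee_pos": TCP position; "orientation": TCP orientation; "contact_force": force on the tool from outside, world axes, zero at the start; "torque": the same for the moment, N m; "finger_gap": opening from 0.0 (shut) to 1.0 (fully open).
Only numpy, scipy, OpenCV 4.12 (cv2) and the standard library are available. Lean on these libraries where they do the work, as an engineer would, in place of code of your own. Each camera call takes 0.05 s, during which the arm holds its last target. There are 200 camera calls.

## Working session

There is one attempt and no reset: what is moved stays moved. The work goes in short steps, Python scripts to look and compute and a tool call to move; the robot and the scene stay as the last step left them, time stands still between calls to the robot, and variables do not carry over. Pictures are saved under pics/ and viewed, about 8 in all and at most 12, crops included, and the job is handed in when it is done.

Besides the shell and the picture viewer there is one more tool, called after "Emit:" by a JSON object that holds its "method" and its "body". send_rows: Moves the arm, as the interface text tells. Its arguments: {"type":"object","properties":{"rows":{"type":"array","items":{"type":"array"}},"newtons":{"type":"number"}},"required":["rows"]}

```bash
mkdir -p pics; cat > h.py <<'E'
import numpy as np, cv2
from cell import arm, eyes, workorder
def world(p, m):
    """world points of masked pixels with depth"""
    v,u=np.nonzero(m&(p["depth"]>0)); z=p["depth"][v,u]; K=p["K"]
    c=np.c_[(u-K[0,2])*z/K[0,0],(v-K[1,2])*z/K[1,1],z]
    R=cv2.Rodrigues(np.array(p["rvec"],float))[0]
    return (c-np.ravel(p["tvec"]))@R
def save(p,n,crop=None,s=1):
    im=p["image"][...,::-1]
    if crop: x,y,w,h=crop; im=im[y:y+h,x:x+w]
    cv2.imwrite(f"pics/{n}.png",cv2.resize(im,None,fx=s,fy=s,interpolation=cv2.INTER_CUBIC))
E
python3 - <<'E'
from h import *
s=arm.get_state(); print({k:np.round(s[k],3) for k in("clock","ee_pos","orientation","finger_gap")})
P={n:eyes.read_camera(n) for n in("top","scene")}
for n,p in P.items():
    save(p,n)
    R=cv2.Rodrigues(np.array(p["rvec"],float))[0]; print(n,-R.T@np.ravel(p["tvec"]))
    for l in("wide_cup","narrow_cup","bolt","carrier","handle","empty_pocket","full_pocket","collet","parts_bin","flux_tin","steel_block"):
        if l in("handle","empty_pocket","full_pocket"):
            print(l,[(np.round(d["xy"]),round(d["confidence"],2)) for d in eyes.spot_point(p,l)][:4]); continue
        for d in eyes.masks_of(p,l)[:4]:
            w=world(p,d["pixels"]); 
            if len(w): print(l,d["rect"],round(d["confidence"],2),len(w),"med",np.round(np.median(w,0),3),"lo",np.round(np.percentile(w,3,0),3),"hi",np.round(np.percentile(w,97,0),3))
E
```

```text
{'clock': np.float64(0.0), 'ee_pos': array([0.237, 0.631, 0.23 ]), 'orientation': array([-0.941,  1.36 ,  0.939]), 'finger_gap': np.float64(1.001)}
top [ 0.45056584 -0.11884413  1.44323934]
wide_cup [232.0, 144.3, 12.7, 13.4] 0.63 72 med [0.766 0.112 0.024] lo [ 0.756  0.102 -0.004] hi [0.778 0.124 0.045]
wide_cup [197.8, 158.0, 12.2, 8.3] 0.54 73 med [0.724 0.211 0.025] lo [ 0.715  0.202 -0.003] hi [0.739 0.23  0.048]
wide_cup [234.8, 175.7, 10.6, 6.3] 0.4 59 med [0.672 0.101 0.03 ] lo [0.662 0.091 0.005] hi [0.68  0.111 0.049]
carrier [349.5, 210.4, 81.5, 36.7] 0.85 2360 med [ 0.515 -0.342  0.006] lo [ 0.474 -0.451 -0.001] hi [ 0.56  -0.235  0.086]
handle [(array([394., 227.]), 0.79)]
empty_pocket []
full_pocket [(array([416., 225.]), 0.64)]
parts_bin [224.9, 165.5, 88.0, 37.9] 0.97 2438 med [0.65  0.017 0.004] lo [ 0.601 -0.101 -0.003] hi [0.702 0.135 0.019]
flux_tin [260.7, 131.2, 20.1, 20.6] 0.53 306 med [0.787 0.016 0.026] lo [ 0.764 -0.009  0.006] hi [0.815 0.04  0.033]
steel_block [342.6, 156.5, 29.0, 26.5] 0.78 414 med [ 0.698 -0.251  0.021] lo [ 0.67  -0.285 -0.001] hi [ 0.
[... 932 characters left out ...]
0.45 83 med [ 0.525 -0.425  0.019] lo [ 0.521 -0.43   0.004] hi [ 0.544 -0.419  0.04 ]
collet [303.9, 165.2, 25.4, 17.7] 0.26 300 med [0.779 0.012 0.024] lo [ 0.762 -0.012  0.003] hi [0.815 0.047 0.029]
flux_tin [305.4, 166.1, 21.8, 17.4] 0.75 269 med [0.778 0.011 0.024] lo [ 0.762 -0.012  0.005] hi [0.812 0.037 0.029]
steel_block [374.6, 208.9, 32.7, 23.8] 0.91 512 med [ 0.691 -0.253  0.02 ] lo [ 0.668 -0.289  0.003] hi [ 0.724 -0.213  0.023]
steel_block [312.3, 194.8, 7.6, 14.8] 0.34 91 med [ 0.651 -0.062  0.027] lo [ 0.646 -0.067  0.005] hi [ 0.66  -0.054  0.05 ]
steel_block [338.9, 248.8, 114.7, 65.2] 0.2 3410 med [ 0.512 -0.348  0.006] lo [ 0.474 -0.451  0.002] hi [ 0.559 -0.24   0.086]
```

```bash
python3 - <<'E'
import cv2,numpy as np
a=cv2.imread("pics/top.png")[120:260,185:445]; b=cv2.imread("pics/scene.png")[135:320,230:470]
a=cv2.resize(a,(780,420),interpolation=3)
cv2.imwrite("pics/a.png",a); cv2.imwrite("pics/b.png",cv2.resize(b,(720,555),interpolation=3))
E
```

```text
(no output)
```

View pics/a.png

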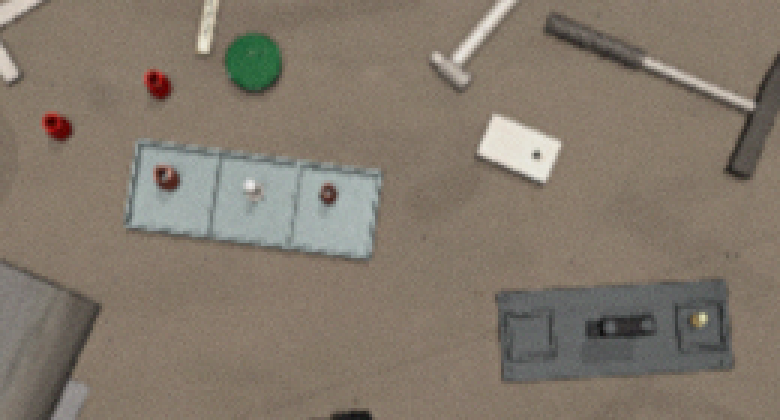

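View pics/b.png

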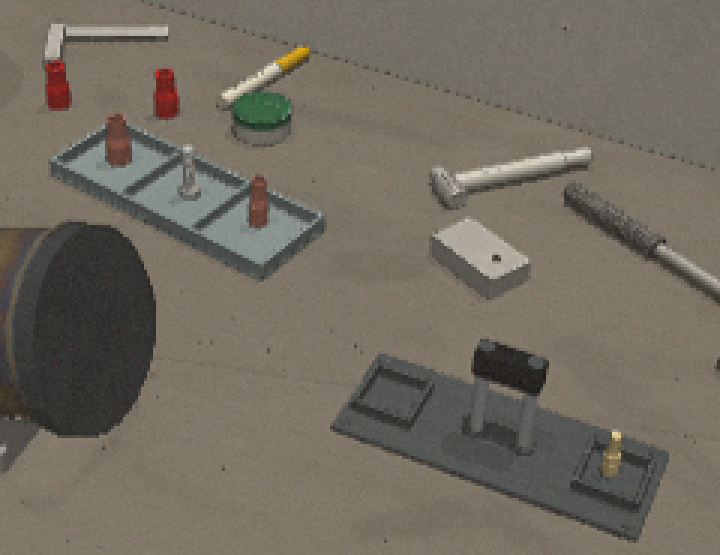

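Candidates for the wide cup (top camera): red ones at (204,162) and (237,148), which are look-alikes outside the bin; brown at (240,179), the fatter one, in the left compartment; brown at (294,184), slimmer, so the narrow cup. I choose (240,179). There's also a large drum at lower left to avoid, so I'll measure that, the cup and the carrier.

```bash
python3 - <<'E'
from h import *
s=arm.get_state(); R=cv2.Rodrigues(np.array(s["orientation"],float))[0]; print("tool axes cols\n",R.round(3))
C=[];H=[];B=[];W=[];cups={"w":[],"n":[]}
for n in("top","scene"):
    p=eyes.read_camera(n); w=world(p,np.ones((400,640),bool)); W.append(w)
    for k,(x,y) in {"w":(.668,.1),"n":(.655,-.062)}.items():
        q=w[(np.hypot(w[:,0]-x,w[:,1]-y)<.025)]
        for lo,hi in((.01,.022),(.04,.052)):
            t=q[(q[:,2]>lo)&(q[:,2]<hi)]
            if len(t): print(n,k,lo,len(t),"mid",np.round((t.min(0)+t.max(0))/2,4),"ext",np.round(np.ptp(t,0),3))
    q=w[(abs(w[:,0]-.515)<.07)&(abs(w[:,1]+.345)<.15)]
    for nm,t in(("bar top",q[q[:,2]>.078]),("plate",q[(q[:,2]>.003)&(q[:,2]<.02)])):
        r=cv2.minAreaRect(t[:,:2].astype(np.float32)); print(n,nm,len(t),np.round(r[0],4),np.round(r[1],3),round(r[2],1),"z",np.median(t[:,2]).round(4))
    b=w[(w[:,0]>.3)&(w[:,0]<.7)&(w[:,1]>.15)&(w[:,1]<.8)&(w[:,2]>.05)]
    if len(b): print(n,"drum",b.min(0).round(3),b.max(0).round(3),len(b))
    big=w[(w[:,2]>.1)&(w[:,0]>0)]
    h,e=np.histogramdd(big[:,:2],bins=[np.arange(0,1.6,.1),np.arange(-1,1.1,.1)])
    print(n,[(round(e[0][i],1),round(e[1][j],1),round(big[(big[:,0]//.1==round(e[0][i]*10))&(big[:,1]//.1==round(e[1][j]*10))][:,2].max(initial=0),2)) for i,j in np.argwhere(h>8)])
E
```

```text
tool axes cols
 [[-0.    -0.936  0.352]
 [ 0.     0.352  0.936]
 [-1.     0.     0.   ]]
top w 0.01 17 mid [0.665  0.1034 0.0157] ext [0.03  0.025 0.011]
top w 0.04 18 mid [0.672  0.102  0.0459] ext [0.017 0.017 0.011]
top n 0.01 5 mid [ 0.649  -0.0591  0.0159] ext [0.024 0.012 0.011]
top n 0.04 7 mid [ 0.6551 -0.0602  0.0462] ext [0.012 0.012 0.011]
top bar top 114 [ 0.5178 -0.343 ] [0.018 0.049] 3.5 z 0.0876
top plate 2016 [ 0.5154 -0.3449] [0.298 0.138] 89.6 z 0.0061
top drum [0.3  0.15 0.05] [0.7   0.451 0.167] 6185
top [(np.float64(0.0), np.float64(-0.1), np.float64(0.12)), (np.float64(0.0), np.float64(-0.0), np.float64(0.12)), (np.float64(0.2), np.float64(-0.0), np.float64(0.11)), (np.float64(0.2), np.float64(0.3), np.float64(0.11)), (np.float64(0.2), np.float64(0.5), np.float64(0.35)), (np.float64(0.3), np.float64(-0.2), np.float64(0.14)), (np.float64(0.3), np.float64(-0.1), np.float64(0.19)), (np.float64(0.3), np.float64(-0.0), np.float64(0.16)), (np.float64(0.3), np.float64(0.2), np.float64(0.15)), (np.float64(0.3), np.float64(0.3), np.float64(0.14)), (np.float64(0.4), np.fl
[... 5400 characters left out ...]
float64(0.9), np.float64(-0.3), np.float64(0.49)), (np.float64(0.9), np.float64(-0.2), np.float64(0.48)), (np.float64(0.9), np.float64(-0.1), np.float64(0.47)), (np.float64(0.9), np.float64(-0.0), np.float64(0.46)), (np.float64(0.9), np.float64(0.1), np.float64(0.45)), (np.float64(0.9), np.float64(0.2), np.float64(0.43)), (np.float64(0.9), np.float64(0.3), np.float64(0.42)), (np.float64(0.9), np.float64(0.4), np.float64(0.41)), (np.float64(0.9), np.float64(0.5), np.float64(0.4)), (np.float64(0.9), np.float64(0.6), np.float64(0.39)), (np.float64(0.9), np.float64(0.7), np.float64(0.37)), (np.float64(0.9), np.float64(0.8), np.float64(0.36)), (np.float64(0.9), np.float64(0.9), np.float64(0.35))]
```

Chosen cup: axis (0.672, 0.102), top at z≈0.050, upper diameter ~18 mm, lower ~24 mm, which fits the wide cup. The drum top is ≈0.17, so I'll travel above it.

Emit:
{"method": "send_rows", "body": {"rows": [[1, [-1.6, 0, 0], [0, 0, 0]], [0.3, [-1.6, -23.7, -13.7], [13.2, 0, 0]], [0.3, [-1.6, -23.7, -13.7], [13.2, 0, 0]], [0.3, [-1.6, -23.7, -13.7], [13.2, 0, 0]], [0.3, [-1.6, -23.7, -13.7], [13.2, 0, 0]], [0.3, [-1.6, -23.7, -13.7], [13.2, 0, 0]], [0.3, [-1.6, -23.7, -13.7], [13.2, 0, 0]], [0.3, [-1.6, -23.7, -13.7], [13.2, 0, 0]], [0.3, [-1.6, -23.7, -13.7], [13.2, 0, 0]], [0.3, [-1.6, -23.7, -13.7], [13.2, 0, 0]], [0.3, [-1.6, -23.7, -13.7], [13.2, 0, 0]], [0.3, [-1.6, -23.7, -13.7], [13.2, 0, 0]]]}}

```text
clock: 2.5
ee_pos: [0.5874, 0.205, 0.2716]
orientation: [-0.046, 1.57, 0.047]
contact_force: [-0.3, 0.3, 0.6]
finger_gap: 0.652
```

Emit:
{"method": "send_rows", "body": {"rows": [[0, [0, -4.31, 3.13], [0, 0, 0]], [0, [0, -4.31, 3.13], [0, 0, 0]], [0, [0, -4.31, 3.13], [0, 0, 0]], [0, [4.4, -4.31, 3.13], [0, 0, 0]], [0, [4.4, -4.31, 3.13], [0, 0, 0]], [0, [4.4, -4.31, 3.13], [0, 0, 0]], [0, [4.4, -4.31, 3.13], [0, 0, 0]], [0, [4.4, -4.31, 3.13], [0, 0, 0]]]}}

```text
clock: 3.3
ee_pos: [0.6723, 0.104, 0.1637]
orientation: [-0.046, 1.567, 0.047]
contact_force: [-0.2, -0.5, 0.7]
finger_gap: 0.502
```

```bash
cat >> h.py <<'E'
def togo(target):
    """tool-axis units from the measured TCP to a world target"""
    s=arm.get_state(); R=cv2.Rodrigues(np.array(s["orientation"],float))[0]
    return np.round(R.T@(np.array(target)-s["ee_pos"])/.025,2), R.round(3)
E
python3 - <<'E'
from h import *
p=eyes.read_camera("wrist"); save(p,"w1"); w=world(p,np.ones((400,640),bool))
q=w[np.hypot(w[:,0]-.672,w[:,1]-.102)<.03]
for lo,hi in((.008,.022),(.025,.038),(.044,.054)):
    t=q[(q[:,2]>lo)&(q[:,2]<hi)]
    if len(t): print(lo,len(t),"mid",np.round((np.percentile(t,2,0)+np.percentile(t,98,0))/2,4),"ext",np.round(np.ptp(t,0),3))
print(arm.get_state()["ee_pos"]); print(*togo((.672,.102,.02)))
E
```

```text
0.008 103 mid [0.6731 0.1042 0.0148] ext [0.022 0.02  0.014]
0.025 233 mid [0.6733 0.1045 0.0314] ext [0.022 0.018 0.013]
0.044 217 mid [0.6732 0.1032 0.0474] ext [0.018 0.018 0.007]
[0.67273472 0.10393698 0.16435791]
[ 5.77 -0.08 -0.06] [[ 0.004 -0.059  0.998]
 [ 0.001  0.998  0.059]
 [-1.     0.001  0.005]]
```

View pics/w1.png

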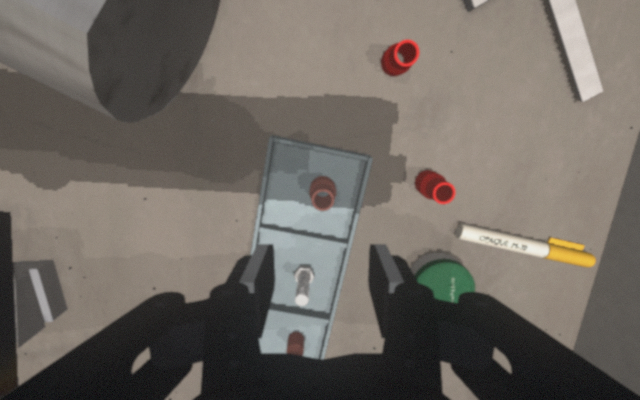

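```bash
python3 - <<'E'
from h import *
w=np.vstack([world(eyes.read_camera(n),np.ones((400,640),bool)) for n in("top","scene")])
d=w[(w[:,2]>.06)&(w[:,2]<.19)&(w[:,1]>.13)&(w[:,0]>.3)&(w[:,0]<.85)]
o=np.abs(d[:,:2]-(.673,.103)).max(1); i=np.argsort(o)[:300:40]; print(np.c_[d[i],o[i]].round(3))
E
```

```text
[[0.565 0.209 0.136 0.108]
 [0.551 0.193 0.136 0.122]
 [0.546 0.226 0.134 0.127]
 [0.543 0.176 0.122 0.13 ]
 [0.54  0.176 0.123 0.133]
 [0.539 0.167 0.109 0.134]
 [0.536 0.174 0.114 0.137]
 [0.534 0.177 0.123 0.139]]
```

Picture 3: the wide cup is at (322,193), bolt at (305,280), narrow cup at (295,343), with the red look-alikes outside the bin. The drum is ≥10 cm away, so I'll descend and grip.

Emit:
{"method": "send_rows", "body": {"rows": [[0, [2, 0, 0], [0, 0, 0]], [0, [4, 0, 0], [0, 0, 0]], [0, [5, 0, 0], [0, 0, 0]], [0, [5.75, 0, 0], [0, 0, 0]], [0, [5.75, 0, 0], [0, 0, 0]], [0, [5.75, 0, 0], [0, 0, 0]], [-1, [5.75, 0, 0], [0, 0, 0]], [-1, [5.75, 0, 0], [0, 0, 0]], [-1, [5.75, 0, 0], [0, 0, 0]], [-1, [5.75, 0, 0], [0, 0, 0]], [-1, [5.75, 0, 0], [0, 0, 0]], [-1, [5.75, 0, 0], [0, 0, 0]]], "newtons": 30}}

```text
clock: 4.65
ee_pos: [0.6727, 0.1037, 0.0199]
orientation: [-0.046, 1.566, 0.047]
contact_force: [-0.3, -0.2, 7.5]
finger_gap: 0.24
```

Emit:
{"method": "send_rows", "body": {"rows": [[-1, [-0.4, 0, 0], [0, 0, 0]], [-1, [-1, 0, 0], [0, 0, 0]], [-1, [-2, 0, 0], [0, 0, 0]], [-1, [-4, 0, 0], [0, 0, 0]], [-1, [-5, 0, 0], [0, 0, 0]], [-1, [-5, 0, 0], [0, 0, 0]]]}}

```text
clock: 5.25
ee_pos: [0.6741, 0.1036, 0.1489]
orientation: [-0.044, 1.561, 0.048]
contact_force: [0.2, 0.2, -0.5]
finger_gap: 0.234
```

```bash
python3 - <<'E'
from h import *
p=eyes.read_camera("scene"); save(p,"s2",(220,90,140,110),5)
s=arm.get_state(); print(s["ee_pos"],s["finger_gap"],s["contact_force"])
w=world(p,np.ones((400,640),bool)); e=s["ee_pos"]
q=w[(np.hypot(w[:,0]-e[0],w[:,1]-e[1])<.016)&(w[:,2]>.07)&(w[:,2]<e[2])]; print(len(q),q[:,2].min() if len(q) else 0,np.median(q,0))
for d in eyes.masks_of(p,"wide_cup")[:5]:
    t=world(p,d["pixels"]); print(d["rect"],d["confidence"],np.percentile(t,3,0).round(3),np.percentile(t,97,0).round(3))
E
```

```text
[0.67249284 0.10370261 0.14615335] 0.2392138141908125 [ 0.72523969 -0.23146639 -0.95360312]
35 0.13176090202725418 [0.66653784 0.09496246 0.13915307]
[264.7, 129.1, 6.2, 21.0] 0.61 [0.661 0.09  0.136] [0.68  0.103 0.178]
[245.6, 154.1, 7.2, 17.0] 0.59 [0.715 0.201 0.004] [0.733 0.222 0.045]
```

View pics/s2.png

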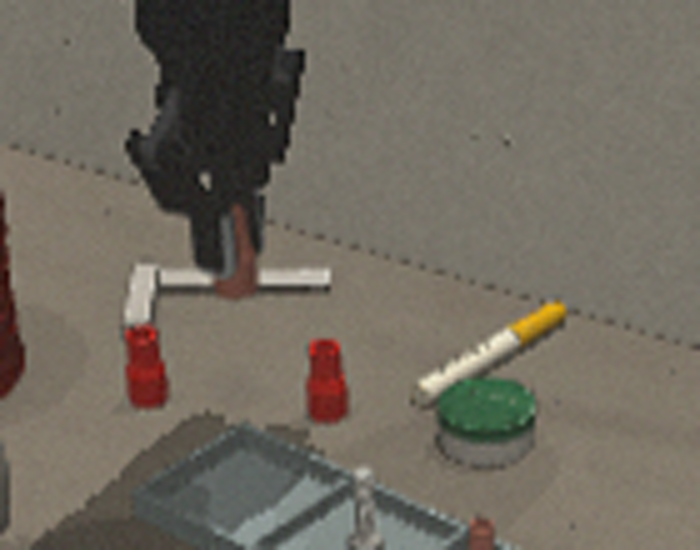

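Picture 4: the cup hangs upright in the fingers at (235,250) in the crop, and its compartment is empty. Cup bottom ≈ TCP − 16 mm. I'll carry it over to the carrier.

Emit:
{"method": "send_rows", "body": {"rows": [[-1, [-1.6, 0, 0], [0, 0, 0]], [-1, [-1.6, -2, -1], [0, 0, 0]], [-1, [-1.6, -3.5, -1.8], [0, 0, 0]], [-1, [-1.6, -5, -2.6], [0, 0, 0]], [-1, [-1.6, -6.6, -3.4], [0, 0, 0]], [-1, [-1.6, -8.2, -4.2], [0, 0, 0]], [-1, [-1.6, -9.8, -5.0], [0, 0, 0]], [-1, [-1.6, -11.4, -5.8], [0, 0, 0]], [-1, [-1.6, -12.8, -6.6], [0, 0, 0]], [-1, [-1.6, -14.1, -7.2], [0, 0, 0]], [-1, [-1.6, -14.1, -7.2], [0, 0, 0]], [-1, [-1.6, -14.1, -7.2], [0, 0, 0]]]}}

```text
clock: 6.55
ee_pos: [0.5109, -0.2593, 0.1816]
orientation: [-0.044, 1.572, 0.045]
contact_force: [0.2, 0.4, -0.4]
finger_gap: 0.235
```

```bash
python3 - <<'E'
from h import *
s=arm.get_state(); print(s["ee_pos"],s["orientation"],s["finger_gap"])
for n in("wrist","scene","top"):
    p=eyes.read_camera(n); save(p,"c_"+n,None if n=="wrist" else (310,180,160,140),1 if n=="wrist" else 4)
    w=world(p,np.ones((400,640),bool)); q=w[(abs(w[:,0]-.515)<.08)&(abs(w[:,1]+.345)<.16)]
    for l in("handle","empty_pocket","full_pocket"):
        K=p["K"];R=cv2.Rodrigues(np.array(p["rvec"],float))[0];c=-R.T@np.ravel(p["tvec"])
        for d in eyes.spot_point(p,l)[:1]:
            r=R.T@np.linalg.inv(K)@np.r_[d["xy"],1]; z=.076 if l=="handle" else .006
            print(n,l,np.round(c+r*(z-c[2])/r[2],4),round(d["confidence"],2))
    t=q[(q[:,2]>.0125)&(q[:,2]<.0185)] # pocket wall tops
    for nm,m in(("E",t[:,1]>-.30),("F",t[:,1]<-.39)):
        k=t[m]
        if len(k)>15: r=cv2.minAreaRect(k[:,:2].astype(np.float32)); print(n,nm,len(k),np.round(r[0],4),np.round(r[1],3),round(r[2],1))
    b=q[q[:,2]>.08]; b=b[b[:,2]<.095]
    if len(b)>30: r=cv2.minAreaRect(b[:,:2].astype(np.float32)); print(n,"bar",np.round(r[0],4),np.round(r[1],3),round(r[2],1))
E
```

```text
[ 0.51086209 -0.25927609  0.18162748] [-0.04406314  1.57227499  0.04533746] 0.23476749201738412
wrist empty_pocket [ 0.5158 -0.2601  0.006 ] 0.89
wrist full_pocket [ 0.521  -0.4282  0.006 ] 0.97
wrist E 841 [ 0.5147 -0.2594] [0.048 0.048] 2.8
wrist F 436 [ 0.5229 -0.4277] [0.048 0.047] 2.6
wrist bar [ 0.5196 -0.3597] [0.018 0.018] 3.1
scene handle [ 0.5117 -0.3409  0.076 ] 0.83
scene empty_pocket [ 0.518  -0.2529  0.006 ] 0.81
scene E 123 [ 0.5135 -0.259 ] [0.051 0.048] 3.3
scene F 149 [ 0.5225 -0.4288] [0.051 0.048] 2.6
scene bar [ 0.5179 -0.3445] [0.021 0.049] 3.6
top empty_pocket [ 0.517  -0.2495  0.006 ] 0.69
top full_pocket [ 0.5274 -0.4384  0.006 ] 0.62
top F 48 [ 0.5197 -0.4307] [0.045 0.059] 80.2
```

View pics/c_wrist.png

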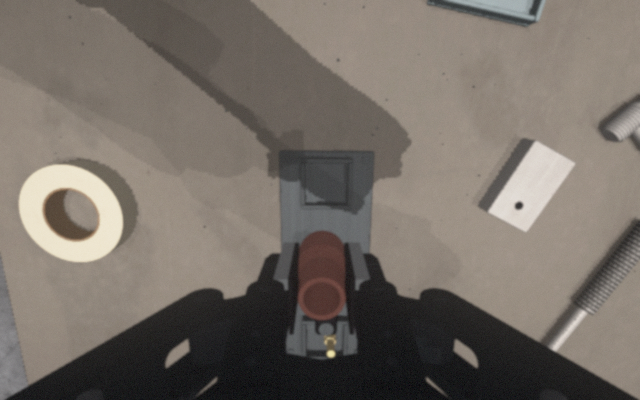

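Picture 5: the held cup is at (322,290), the empty pocket at (326,182), the collet at (330,348) and the steel block at (530,185). Pocket centre is (0.5142,−0.2593) and carrier yaw is about 3°. I'll lower the cup.

Emit:
{"method": "send_rows", "body": {"rows": [[-1, [1, 0, 0.13], [0, 0, 0]], [-1, [2.5, 0, 0.13], [0, 0, 0]], [-1, [4, 0, 0.13], [0, 0, 0]], [-1, [5, 0, 0.13], [0, 0, 0]], [-1, [5.8, 0, 0.13], [0, 0, 0]], [-1, [6.2, 0, 0.13], [0, 0, 0]], [-1, [6.3, 0, 0.13], [0, 0, 0]], [-1, [6.37, 0, 0.13], [0, 0, 0]], [-1, [6.37, 0, 0.13], [0, 0, 0]], [-1, [6.37, 0, 0.13], [0, 0, 0]]]}}

```text
clock: 8.15
ee_pos: [0.5159, -0.259, 0.0243]
orientation: [-0.047, 1.569, 0.046]
contact_force: [0.4, 0.3, 0.3]
finger_gap: 0.235
```

Emit:
{"method": "send_rows", "body": {"rows": [[-1, [0.04, 0, 0], [0, 0, 0]], [-1, [0.08, 0, 0], [0, 0, 0]], [-1, [0.08, 0, 0], [0, 0, 0]], [-1, [0.08, 0, 0], [0, 0, 0]]]}}

```text
clock: 8.55
ee_pos: [0.5157, -0.2589, 0.0219]
orientation: [-0.046, 1.569, 0.046]
contact_force: [-0.3, 0.9, 6.1]
finger_gap: 0.242
```

Contact is made (6 N), so I'll release and rise.

Emit:
{"method": "send_rows", "body": {"rows": [[-0.35, [0, 0, 0], [0, 0, 0]], [-0.2, [0, 0, 0], [0, 0, 0]], [0, [0, 0, 0], [0, 0, 0]], [0, [0, 0, 0], [0, 0, 0]], [0, [0, 0, 0], [0, 0, 0]], [0, [-0.5, 0, 0], [0, 0, 0]], [0, [-1.5, 0, 0], [0, 0, 0]], [0, [-3, 0, 0], [0, 0, 0]], [0, [-5, 0, 0], [0, 0, 0]], [0, [-6, 0, 0], [0, 0, 0]], [0, [-6, 0, 0], [0, 0, 0]], [0, [-6, 0, 0], [0, 0, 0]]]}}

```text
clock: 9.75
ee_pos: [0.5154, -0.2586, 0.1721]
orientation: [-0.046, 1.569, 0.046]
contact_force: [-0.2, -0.7, -0.7]
finger_gap: 0.501
```

```bash
python3 - <<'E'
from h import *
s=arm.get_state(); print(s["ee_pos"],s["orientation"],s["finger_gap"],s["contact_force"])
for n in("wrist","scene"):
    p=eyes.read_camera(n)
    if n=="scene": save(p,"s3",(320,190,150,130),5)
    w=world(p,np.ones((400,640),bool)); q=w[(abs(w[:,0]-.515)<.08)&(abs(w[:,1]+.345)<.16)]
    c=q[(np.hypot(q[:,0]-.514,q[:,1]+.2593)<.022)]
    for lo,hi in((.018,.03),(.046,.056)):
        t=c[(c[:,2]>lo)&(c[:,2]<hi)]
        if len(t): print(n,"cup",lo,len(t),((np.percentile(t,2,0)+np.percentile(t,98,0))/2).round(4),t[:,2].max())
    t=q[(q[:,2]>.0125)&(q[:,2]<.0185)]
    for nm,m in(("E",t[:,1]>-.30),("F",t[:,1]<-.39)):
        k=t[m]
        if len(k)>15: r=cv2.minAreaRect(k[:,:2].astype(np.float32)); print(n,nm,len(k),np.round(r[0],4),np.round(r[1],3),round(r[2],1))
    b=q[(q[:,2]>.08)&(q[:,2]<.095)]
    if len(b)>30: r=cv2.minAreaRect(b[:,:2].astype(np.float32)); print(n,"bar",np.round(r[0],4),np.round(r[1],3),round(r[2],1))
print(*togo((.518,-.344,.13)))
E
```

```text
[ 0.51542195 -0.25862639  0.17213284] [-0.04649598  1.56876601  0.04647511] 0.5014876204853953 [-0.18761913 -0.69129849 -0.67626018]
wrist cup 0.018 163 [ 0.5153 -0.2583  0.0242] 0.029979886058001524
wrist cup 0.046 211 [ 0.5152 -0.2597  0.0492] 0.052505552382884166
wrist E 909 [ 0.5144 -0.2593] [0.048 0.048] 2.5
wrist F 306 [ 0.5224 -0.4218] [0.048 0.035] 3.7
wrist bar [ 0.5186 -0.3436] [0.018 0.05 ] 2.9
scene cup 0.018 49 [ 0.511  -0.2605  0.0242] 0.02984110821192215
scene cup 0.046 39 [ 0.5139 -0.2594  0.0493] 0.052950344016642906
scene E 130 [ 0.5137 -0.2594] [0.05  0.048] 2.6
scene F 146 [ 0.5218 -0.4287] [0.051 0.048] 3.0
scene bar [ 0.5172 -0.3444] [0.02  0.049] 1.7
[ 1.61 -3.44 -0.06] [[-0.002 -0.059  0.998]
 [ 0.001  0.998  0.059]
 [-1.     0.001 -0.002]]
```

View pics/s3.png

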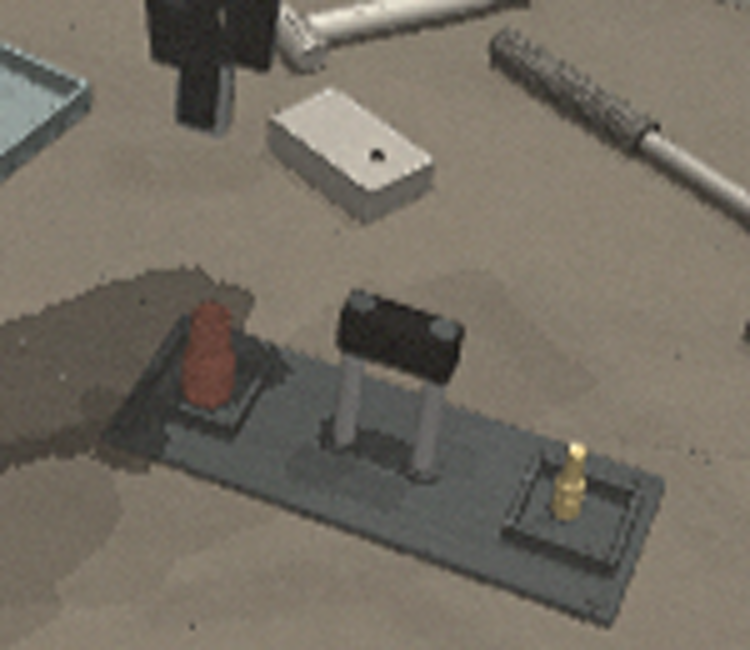

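Picture 6: the cup stands upright in the pocket at (210,355), the collet is in its pocket at (570,485), and the bar is at (400,335). The cup is within ~1 mm of the pocket centre. Next is the handle.

Emit:
{"method": "send_rows", "body": {"rows": [[0, [0, -1.7, -0.04], [0, 0, 0]], [0, [0, -3.43, -0.08], [0, 0, 0]], [0, [0, -3.43, -0.08], [0, 0, 0]], [0, [1.5, -3.43, -0.08], [0, 0, 0]], [0, [3, -3.43, -0.08], [0, 0, 0]], [0, [4, -3.43, -0.08], [0, 0, 0]], [0, [4.64, -3.43, -0.08], [0, 0, 0]], [0, [4.64, -3.43, -0.08], [0, 0, 0]], [0, [4.64, -3.43, -0.08], [0, 0, 0]]], "newtons": 60}}

```text
clock: 10.75
ee_pos: [0.5184, -0.3447, 0.0555]
orientation: [-0.046, 1.571, 0.046]
contact_force: [-0.2, -1.0, 0.6]
finger_gap: 0.5
```

Emit:
{"method": "send_rows", "body": {"rows": [[-0.3, [0, 0, 0], [0, 0, 0]], [-0.5, [0, 0, 0], [0, 0, 0]], [-1, [0, 0, 0], [0, 0, 0]], [-1, [0, 0, 0], [0, 0, 0]], [-1, [0, 0, 0], [0, 0, 0]], [-1, [0, 0, 0], [0, 0, 0]], [-1, [0, 0, 0], [0, 0, 0]], [-1, [0, 0, 0], [0, 0, 0]]], "newtons": 80}}

```text
clock: 11.55
ee_pos: [0.5193, -0.3449, 0.0568]
orientation: [-0.047, 1.568, 0.046]
contact_force: [-0.8, 0.9, 7.6]
finger_gap: 0.201
```

Emit:
{"method": "send_rows", "body": {"rows": [[-1, [-0.1, 0, 0], [0, 0, 0]], [-1, [-0.25, 0, 0], [0, 0, 0]], [-1, [-0.4, 0, 0], [0, 0, 0]], [-1, [-0.6, 0, 0], [0, 0, 0]], [-1, [-0.7, 0, 0], [0, 0, 0]], [-1, [-0.7, 0, 0], [0, 0, 0]]]}}

```text
clock: 12.15
ee_pos: [0.5186, -0.3447, 0.0733]
orientation: [-0.047, 1.57, 0.046]
contact_force: [-0.1, -0.1, -4.8]
finger_gap: 0.2
```

```bash
cat >> h.py <<'E'
def carrier(dz):
    p=eyes.read_camera("scene"); w=world(p,np.ones((400,640),bool)); q=w[(abs(w[:,0]-.518)<.06)&(abs(w[:,1]+.344)<.125)]
    k=q[(abs(q[:,2]-.006-dz)<.012)]
    for _ in range(4):
        A=np.c_[k[:,:2]-(.518,-.344),np.ones(len(k))]; a=np.linalg.lstsq(A,k[:,2],rcond=None)[0]; k=k[abs(k[:,2]-A@a)<.0025]
    print("plate top: slopes x,y",a[:2].round(4),"underside z",(a[2]-.006).round(4),len(k))
    for n,x,y in(("cup",.514,-.2593),("collet",.522,-.429)):
        t=q[(np.hypot(q[:,0]-x,q[:,1]-y)<.03)&(q[:,2]-dz>.022)]
        if len(t): print(n,((t.min(0)+t.max(0))/2).round(4),"top",t[:,2].max().round(4))
    s=arm.get_state(); print(s["clock"],s["ee_pos"],s["orientation"],s["finger_gap"],np.round(s["contact_force"],2),np.round(s["torque"],2)); return p
E
python3 -c "
from h import *
carrier(.0175)"
```

```text
plate top: slopes x,y [0.0045 0.0017] underside z 0.0159 1990
cup [ 0.5129 -0.2604  0.0547] top 0.0697
collet [ 0.5199 -0.4137  0.2328] top 0.4234
12.2 [ 0.51841137 -0.34450861  0.07298439] [-0.04651235  1.56997963  0.04628825] 0.19944453029197362 [ 0.58  0.17 -4.71] [ 0.01  0.01 -0.01]
```

Level (slopes under 0.005) and carrying 4.7 N. I'll lift the rest.

Emit:
{"method": "send_rows", "body": {"rows": [[-1, [-0.2, 0, 0], [0, 0, 0]], [-1, [-0.6, 0, 0], [0, 0, 0]], [-1, [-1.1, 0, 0], [0, 0, 0]], [-1, [-1.6, 0, 0], [0, 0, 0]], [-1, [-2.1, 0, 0], [0, 0, 0]], [-1, [-2.6, 0, 0], [0, 0, 0]], [-1, [-3.1, 0, 0], [0, 0, 0]], [-1, [-3.6, 0, 0], [0, 0, 0]], [-1, [-3.95, 0, 0], [0, 0, 0]], [-1, [-4.1, 0, 0], [0, 0, 0]], [-1, [-4.1, 0, 0], [0, 0, 0]], [-1, [-4.1, 0, 0], [0, 0, 0]]]}}

```text
clock: 13.4
ee_pos: [0.518, -0.3442, 0.1748]
orientation: [-0.046, 1.571, 0.047]
contact_force: [0.9, -0.3, -4.5]
finger_gap: 0.197
```

Emit:
{"method": "send_rows", "body": {"rows": [[-1, [0, 0, 0], [0, 0, 0]], [-1, [0, 0, 0], [0, 0, 0]], [-1, [0, 0, 0], [0, 0, 0]], [-1, [0, 0, 0], [0, 0, 0]], [-1, [0, 0, 0], [0, 0, 0]]]}}

```text
clock: 13.9
ee_pos: [0.5183, -0.3445, 0.1752]
orientation: [-0.046, 1.57, 0.046]
contact_force: [-0.8, -0.4, -4.7]
finger_gap: 0.198
```

```bash
python3 - <<'E'
from h import *
p=carrier(.118); save(p,"s4",(230,110,240,200),3)
E
```

```text
plate top: slopes x,y [0.006  0.0025] underside z 0.1178 2164
cup [ 0.5123 -0.2693  0.3072] top 0.4741
collet [ 0.5216 -0.4142  0.3342] top 0.5283
13.95 [ 0.51828994 -0.34446768  0.17522968] [-0.04634698  1.57040578  0.04643224] 0.19435906681085105 [-0.52  0.42 -4.67] [-0.04 -0.02  0.  ]
```

View pics/s4.png

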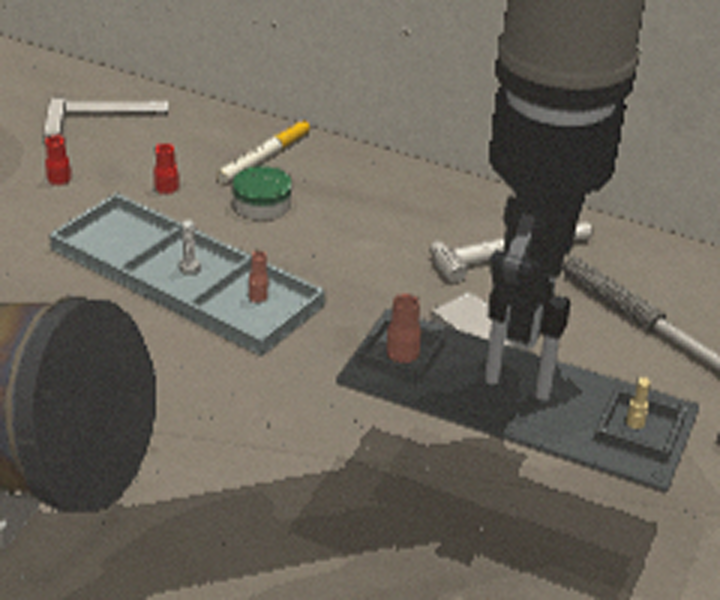

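Picture 7: the carrier is level in the air, with the cup upright in its pocket at (404,330) and the collet at (640,405). The bolt (190,250) and narrow cup (258,278) are still in the bin, and the tin and block are in place. Handing in.

```bash
python3 -c "
from h import *
workorder.hand_in()"
```

```text
the job is handed in; nothing more can be done
```

The wide gas cup is standing upright in the carrier's empty pocket, released. The carrier is held by its handle about 118 mm above the bench, and I handed the job in at about 14 s. The hand-in reported no verdict.

- **Cup placement:** before the lift, the cup's rim measured about 1 mm from the pocket centre. I did not re-measure it in the air, because the gripper spoiled the depth readings there. The final picture shows the cup upright in its pocket.
- **Carrier:** it was level at the last check, with a slope under 0.007 rad. The gripper held a steady 4.7 N, which fits the weight of the carrier and both kit parts.
- **Other parts:** in the final picture the collet, bolt, narrow cup and flux tin look undisturbed. The steel block is partly hidden behind the carrier, but what shows of it is in place. I judged these by eye and did not measure them again.
- **Forces:** the force reading rose to 6–8 N when the fingers closed on each part and when the cup touched down.

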